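# Bring the pitcher's spout round on the banding wheel and point out its tip

### The arm

A 7-joint arm with a two-finger parallel gripper is mounted at the origin on the work surface; the furniture and walls round the work are solid. World frame = base frame: x ahead of the robot, y to its left, z up, the work surface at z = 0. Lengths are in m, angles in rad, forces in N, time in s.
With the tool pointing down it reaches from about 0.4 to 0.925 m from the base axis. Payload 4.1 kg.
Tool frame: the origin (TCP) lies midway between the tips of the shut fingers; the grasp point (between the pads) lies 19 mm behind it; y points along the fingers, x is the direction in which the jaws open and shut, and the axes are right-handed (so a half turn about y gives the same grasp; the last joint's range is limited). The gripper opens to 85 mm and grips with 20 to 120 N. Pads are 22 mm wide; open, the fingers measure 114 mm over their backs; the gripper's body (76 mm by 85 mm) begins 54 mm behind the grasp point. The pads swing forward as they close: fully open they stand 13 mm farther back than shut.
Start: joints at [-1.414, 0.398, 0.045, 1.537, -0.019, 1.207, -0.051], TCP at [0.164, 0.629, 0.205] pointing down, gripper open.
Joint ranges: [-2.82, 2.82], [-0.49, 2.23], [-1.37, 1.46], [0, 2.46], [-1.36, 4.5], [0.23, 2], [-2.94, 2.94]. Speed limits (rad/s): [2.57, 2.57, 3.14, 3.14, 3.14, 3.14, 3.14].

### API

Orientations are given as a unit quaternion [w, x, y, z].
In Python, from workcell import manip, gripper_to, planner, status, get_image, camera_params gives the robot as it stands. Calls block until the motion is done:
- manip.goto(position, orientation): joint-space move of the TCP to a pose.
- manip.movel(position, rot=None, max_speed=0.15): straight line of the TCP; rot=None keeps the orientation; max_speed is the mean speed in m/s.
- manip.set_joints(angles): joint-space move.
- gripper_to(opening, squeeze=None): finger opening in m; squeeze is the grip in N (None keeps the last); returns when the fingers have stopped.
- manip.pause(seconds).
- planner.solve_ik(position, orientation): joint angles nearest the present ones, or None.
- status.observe(): the state.
- get_image(name): name is "scene" or "top" or "wrist"; returns the picture (480x640x3 uint8, blue, green, red); there is no depth.
- camera_params(name): a dict with "mtx" (3x3 intrinsics, pixels), "k1" (the pictures are not rectified: a ray, as slopes to the right and down, at radius r is drawn at 1 + k1 r^2 times it, then the intrinsics apply), "position" and "orientation" of the camera in the world; the wrist camera has in their place "hand_eye" (4x4, takes a point from camera to tool coordinates, whose origin is the TCP and whose axes are the tool frame's). Camera axes: x right, y up, looking along -z (the intrinsics and any distortion apply to the point x, -y, -z); pixel columns grow to the right and rows downward; lengths in m; the calibration is good to about 2 mm. A picture is of the moment at which its call begins: read the wrist's pose just before it. camera_params takes no time and is no camera call.
A pose or a line that the arm cannot do raises manip.IKError and nothing moves.
- manip.finish_job(): hands the job in, once; it reports no verdict.
The state is a dict: "time": time; "q": joint angles; "joint_velocities": joint speeds; "joint_torque": joint torques, N m; "tcp_pos": TCP position; "eef_rot": TCP orientation; "ft_force": force on the tool from outside, world axes, zero at the start; "moment": the same for the moment, N m; "opening": finger opening in m.
Only numpy, scipy, OpenCV 4.12 (cv2) and the standard library are available. Lean on these libraries where they do the work, as an engineer would, in place of code of your own. Each camera call takes 0.05 s, during which the arm holds its last target.

### The job

The pitcher on the banding wheel (the low turntable) is ready for its slip line, but its spout is turned away from the painter, who works from where the robot stands. Gently push the pitcher round on the freely turning wheel with the fingers until its spout points square to the near edge of the table, the robot's side, and let go of it; do not lift it, and leave it standing upright in the middle of the wheel. Then show the painter where the line starts: hold the fingertips straight above the tip of the spout, within about three centimetres of it and without touching, and keep them still there for two full seconds; leave the other ware where it stands.

Things in the scene. Friction and masses are not known exactly. Their poses are not given: they have to be found in the camera images.
- pitcher: Brown clay pitcher with a painted panel on its side, loose, about 0.7 kg, the only thing on the wheel; 95 x 128 x 149 mm tall. Origin: under the middle of its length; z up, spout to its own -y, strap handle to its own +y. Belly 93 mm across, its axis 16.5 mm from the origin towards the spout. Pushed gently sideways at handle or spout (about 4 cm/s) it turns with the wheel; hard knocks shift or tip it. Its -y axis must end up pointing along world -x.
- spout_tip (a point): The tip of the pitcher's pouring spout: 147 mm above the pitcher's foot and 38.5 mm from the axis of the belly; axes as the pitcher's.
- handle_grip (a point): A point in the upper, outer part of the pitcher's strap handle, 120 mm above its foot and 71.5 mm from the axis of the belly, opposite the spout. The strap is 16 mm wide (along the pitcher's x); its outside is about 78 mm from the axis at this height and its top 148 mm above the foot.
- pitcher_foot (a point): Middle of the pitcher's round foot, on the axis of its belly; it starts right over the middle of the wheel.
- wheel: Banding wheel: a heavy iron foot, 136 mm across, fixed, carrying a flat dark metal head, 200 mm across, with a thin non-slip rubber pad, 124 mm across, its top 60 mm above the table. Origin: middle of the foot's underside, on the vertical turning axis. The head turns either way without stops, with light drag (about 0.03 N m), and stops within a few degrees when let go.
- wheel_top (a point): Middle of the rubber pad on the wheel's head, on the vertical turning axis, 60 mm above the table.
- table_back (a point): Middle of the table's back edge, world [0.62, 0, 0], only for direction: x points away from the robot, square to the table's near edge, y to the robot's left.
- step_jug: Bystander: round painted jug with a loop handle and no spout, 88 x 126 x 110 mm tall, left or right of the wheel. Origin: middle of its underside, as for all the bystanders.
- mug_cross: Bystander: big clay mug with an ear handle, 94 x 126 x 122 mm tall, on the other side.
- tall_vase: Bystander: tall narrow vase, 85 mm across and 136 mm tall, at the back right.
- beaker_circle: Bystander: straight beaker-shaped vase, 68 mm across and 99 mm tall, at the back right.
- slip_pot: Bystander: open pot of white slip, 70 mm across and 55 mm tall, at the back left.

How it is judged:
By the outcome, as a careful person would: the job done as asked, in the order asked, and still so for the second after the job is handed in, with the robot touching nothing.
It also fails if it takes over 51 s, if anything falls off the work surface, if the arm or the gripper's body presses on something with over 40 N, if the wrist force passes 120 N, or if a joint passes its speed limit or range.

## Working session

There is one attempt and no reset: what is moved stays moved. The work goes in short steps, each a Python script; the robot and the scene stay as the last script left them, time stands still between calls to the robot, and variables do not carry over. Pictures are saved under pics/ and viewed, and the job is handed in when it is done.

```bash
mkdir -p pics; ls; python3 - <<'E'
from workcell import *
from workcell import get_image,camera_params,status
import cv2
for n in ("scene","top","wrist"):
    cv2.imwrite(f"pics/{n}0.png",get_image(n)); print(n,camera_params(n))
s=status.observe(); print(s)
E
```

```text
pics
scene {'mtx': array([[472.55127805,   0.        , 316.07741616],
       [  0.        , 472.55127805, 239.90880928],
       [  0.        ,   0.        ,   1.        ]]), 'k1': 0.011450710608550468, 'position': array([0.22419913, 0.47534185, 0.98443403]), 'orientation': array([-0.26046352, -0.07867474,  0.30347225,  0.91316682])}
top {'mtx': array([[445.58631017,   0.        , 312.57266273],
       [  0.        , 445.58631017, 243.1016506 ],
       [  0.        ,   0.        ,   1.        ]]), 'k1': -0.07851515059794686, 'position': array([ 0.42668278, -0.05967459,  1.25382598]), 'orientation': array([-0.69747386, -0.03759409,  0.02524582,  0.71517799])}
wrist {'mtx': array([[335.95674215,   0.        , 319.45263976],
       [  0.        , 335.95674215, 237.82989133],
       [  0.        ,   0.        ,   1.        ]]), 'k1': 0.00899922983196443, 'hand_eye': array([[ 9.99999643e-01,  5.50346405e-04, -6.41142062e-04,
        -7.90649856e-04],
       [-7.64822881e-04,  2.67037384e-01, -9.63685867e-01,
        -1.69215189e-01],
       [-3.59152154e-04,  9.63686014e-01,  2.67037709e-01,
         6.77682133e-02],
       [ 0.00000000e+00,  0.00000000e+00,  0.00000000e+00,
         1.00000000e+00]])}
{'time': 0.15, 'q': array([-1.41403778,  0.39902696,  0.0450408 ,  1.53757126, -0.01869719,
        1.20689953, -0.05068815]), 'joint_velocities': array([ 0.00011827, -0.00117571,  0.00076251, -0.00523861,  0.00066213,
       -0.00021637, -0.00089263]), 'joint_torque': array([ 1.94574030e-03, -4.75562704e+01,  1.36670172e+00, -2.54512936e+01,
        1.17557606e-02,  6.43420819e-03, -1.07307187e-05]), 'tcp_pos': array([0.1642821 , 0.62836612, 0.20390762]), 'eef_rot': array([-0.55930623,  0.5600055 ,  0.43179526, -0.43257743]), 'ft_force': array([-0.3199274 ,  0.84071001, -0.1674023 ]), 'moment': array([-0.03778546, -0.03409475,  0.05629218]), 'opening': 0.08549215762874343}
```

View pics/scene0.png

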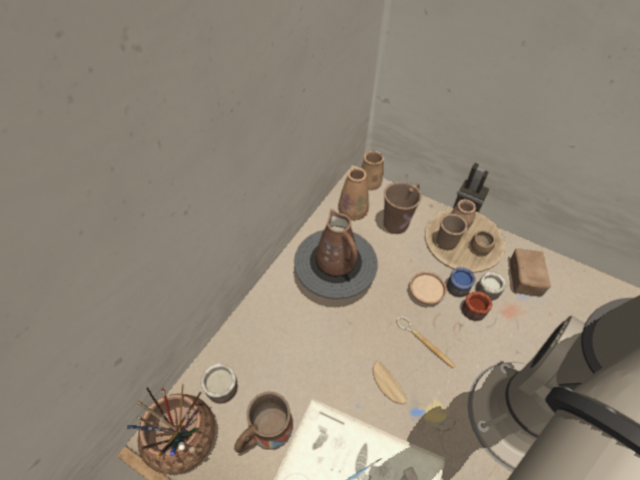

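View pics/top0.png

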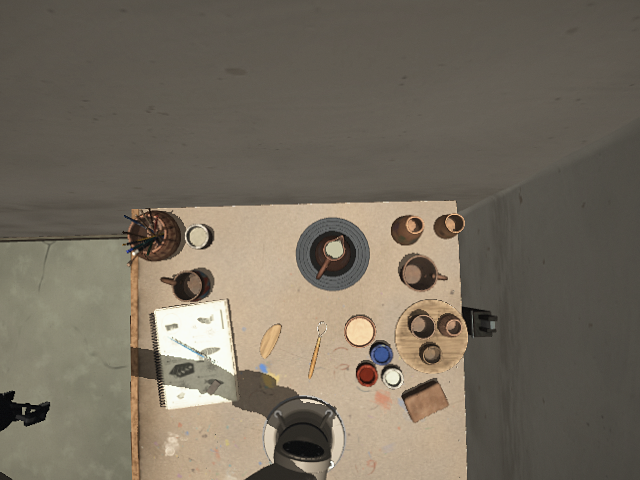

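```bash
cat > h.py <<'E'
import numpy as np,cv2
from scipy.spatial.transform import Rotation as R
from workcell import manip,gripper_to,planner,status,get_image,camera_params
def rot(q): return R.from_quat([q[1],q[2],q[3],q[0]]).as_matrix()
def cam(n,s=None):
    p=camera_params(n)
    if n=="wrist":
        H=np.eye(4);H[:3,:3]=rot(s["eef_rot"]);H[:3,3]=s["tcp_pos"]
        T=H@p["hand_eye"];return p,T[:3,:3],T[:3,3]
    return p,rot(p["orientation"]),np.array(p["position"])
def proj(P,n,s=None):
    p,Rm,t=cam(n,s);c=(np.atleast_2d(P)-t)@Rm
    x=c[:,0]/-c[:,2];y=-c[:,1]/-c[:,2];r2=x*x+y*y;f=1+p["k1"]*r2
    K=p["mtx"];return np.c_[K[0,0]*x*f+K[0,2],K[1,1]*y*f+K[1,2]]
def back(uv,z,n,s=None):
    p,Rm,t=cam(n,s)
    d=np.array([p["k1"],0,0,0,0.])
    xy=cv2.undistortPoints(np.array(uv,float).reshape(-1,1,2),p["mtx"],d).reshape(-1,2)
    r=np.c_[xy[:,0],-xy[:,1],-np.ones(len(xy))]@Rm.T
    return t+r*((z-t[2])/r[:,2])[:,None]
E
python3 - <<'E'
from h import *
a=cv2.imread("pics/top0.png");cv2.imwrite("pics/top0z.png",cv2.resize(a[205:305,280:390],None,fx=6,fy=6,interpolation=cv2.INTER_CUBIC)[:600])
a=cv2.imread("pics/scene0.png");cv2.imwrite("pics/scene0z.png",cv2.resize(a[200:310,280:390],None,fx=5,fy=5,interpolation=cv2.INTER_CUBIC))
for z,uv in ((.06,[(333,254)]),(.207,[(342,235)]),(.2,[(322,276)]),(0,[(197,236),(190,285),(407,230),(420,272),(452,224),(131,208),(458,201)])): print(z,back(uv,z,"top"))
E
```

```text
0.06 [[ 0.50259566 -0.09417776  0.06      ]]
0.207 [[ 0.53762025 -0.11243382  0.207     ]]
0.2 [[ 0.44236731 -0.06274428  0.2       ]]
0 [[ 0.56764916  0.29072116  0.        ]
 [ 0.42848739  0.31125895  0.        ]
 [ 0.56903437 -0.30738595  0.        ]
 [ 0.44938614 -0.33901585  0.        ]
 [ 0.58295041 -0.43667195  0.        ]
 [ 0.65485408  0.48639791  0.        ]
 [ 0.64874298 -0.45767831  0.        ]]
```

View pics/top0z.png

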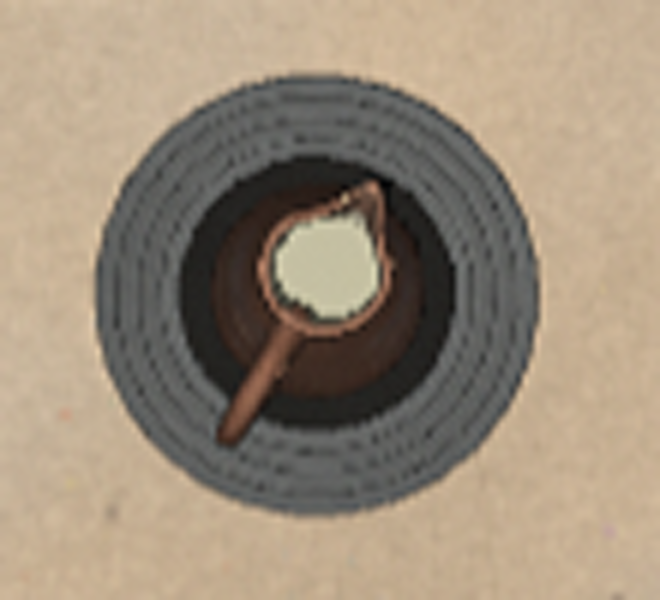

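View pics/scene0z.png

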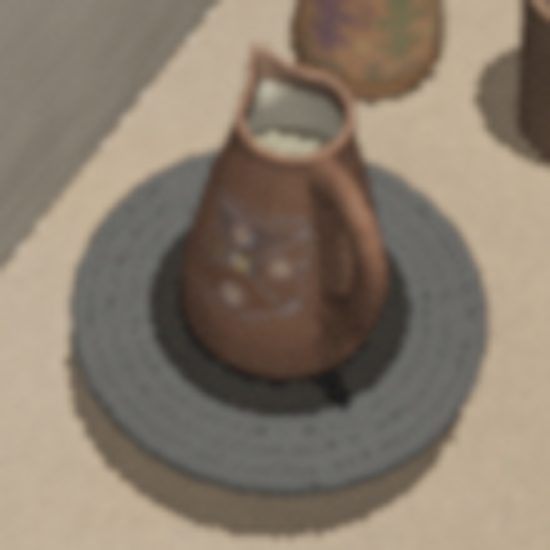

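```bash
python3 - <<'E'
from h import *
for n in("top","scene"):
    im=cv2.imread(f"pics/{n}0.png").copy()
    C=np.array([.5026,-.0942])
    t=np.linspace(0,2*np.pi,200)
    for r,z in((.1,.06),(.062,.06)):
        pts=proj(np.c_[C[0]+r*np.cos(t),C[1]+r*np.sin(t),0*t+z],n)
        im=cv2.resize(im,None,fx=1,fy=1)
    big=cv2.resize(im[190:310,270:400],None,fx=6,fy=6,interpolation=cv2.INTER_CUBIC)
    def dr(P,c):
        p=((proj(P,n)-[270,190]+.5)*6).astype(int);cv2.polylines(big,[p.reshape(-1,1,2)],False,c,1)
    for r in(.1,.062): dr(np.c_[C[0]+r*np.cos(t),C[1]+r*np.sin(t),0*t+.06],(0,255,0))
    a=np.deg2rad(-27.5);u=np.array([np.cos(a),np.sin(a)])
    dr(np.array([[*C,.207],[*(C+.0385*u),.207]]),(0,0,255))
    dr(np.array([[*(C-.06*u),.18],[*(C-.078*u),.18]]),(255,255,0))
    cv2.imwrite(f"pics/{n}0o.png",big[:600])
print(proj([.62,0,0],"top"),proj([.62,0,0],"scene"))
# IK along orbit
C=np.array([.5026,-.0942])
for deg in range(155,-6,-20):
    h=np.deg2rad(deg);u=np.array([np.cos(h),np.sin(h),0])
    for s in(-1,1):
        z=s*u;y=np.array([0,0,-1.]);x=np.cross(y,z)
        q=R.from_matrix(np.c_[x,y,z]).as_quat()
        k=planner.solve_ik([*(C+.071*u[:2]),.165],[q[3],q[0],q[1],q[2]])
        print(deg,s,None if k is None else np.round(k,2))
E
```

```text
[[298.13472764 215.00105336]] [[274.0858557  278.10423028]]
155 -1 [-1.12  0.18  1.29  2.08 -0.2   1.03 -1.73]
155 1 [-0.89  0.09  1.    2.07 -0.09  1.02  1.29]
135 -1 [-1.12  0.24  1.29  2.05 -0.27  1.04 -2.06]
135 1 [-0.87  0.13  0.95  2.05 -0.12  1.02  0.92]
115 -1 [-1.1   0.32  1.28  2.01 -0.36  1.06 -2.35]
115 1 [-0.85  0.18  0.92  2.01 -0.17  1.03  0.59]
95 -1 [-1.05  0.41  1.28  1.96 -0.44  1.1  -2.64]
95 1 [-0.83  0.24  0.92  1.96 -0.22  1.04  0.28]
75 -1 [ 0.9   0.39 -1.15  1.87  0.39  1.14  2.49]
75 1 [-0.8   0.31  0.93  1.91 -0.29  1.06 -0.01]
55 -1 [-0.56  0.3   0.67  1.85 -0.21  1.06  2.72]
55 1 [-0.78  0.38  0.97  1.86 -0.35  1.09 -0.29]
35 -1 [-0.56  0.35  0.73  1.81 -0.26  1.08  2.45]
35 1 [-0.75  0.45  1.01  1.81 -0.42  1.12 -0.55]
15 -1 [-0.6   0.41  0.85  1.78 -0.35  1.1   2.21]
15 1 [-0.71  0.49  1.04  1.78 -0.46  1.14 -0.83]
-5 -1 [-0.59  0.45  0.92  1.77 -0.4   1.12  1.94]
-5 1 [-0.66  0.5   1.04  1.77 -0.47  1.14 -1.13]
```

View pics/top0o.png

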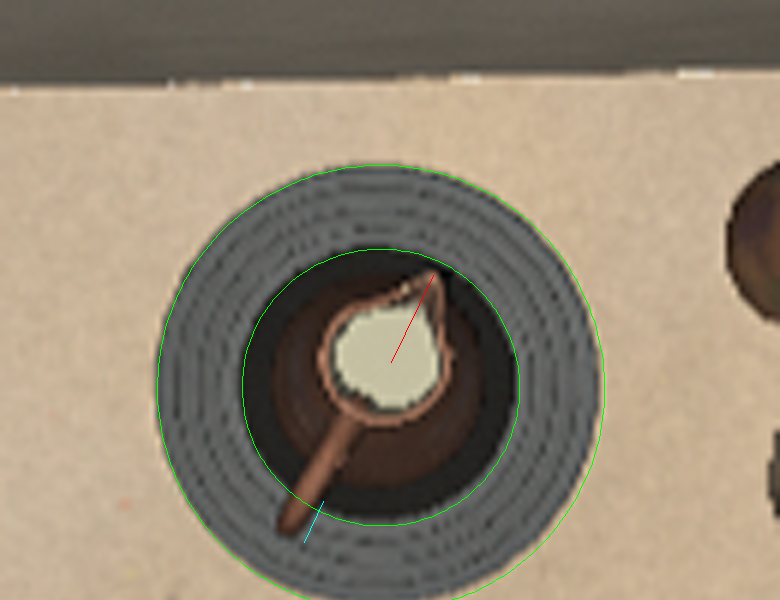

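View pics/scene0o.png

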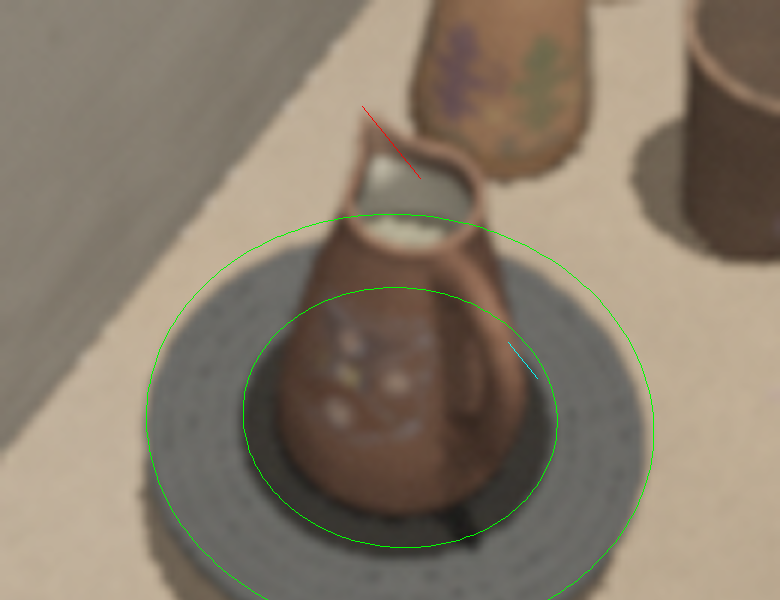

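```bash
python3 - <<'E'
from h import *
s=status.observe()
print(s["tcp_pos"],proj(s["tcp_pos"],"top"),proj([0,0,0],"top"),proj([0,0,0],"scene"),proj([.62,-.4,0],"scene"))
p,Rm,t=cam("top");print(t,Rm[:,2])
a=cv2.imread("pics/top0.png");t=np.linspace(0,6.283,100)
for r in(.085,.095,.105):
  cv2.polylines(a,[proj(np.c_[r*np.cos(t),r*np.sin(t),0*t],"top").astype(int).reshape(-1,1,2)],True,(0,255,0),1)
for P in ([0,0,0],s["tcp_pos"],[.62,0,0]):
  cv2.circle(a,tuple(proj(P,"top")[0].astype(int)),2,(0,0,255),-1)
cv2.imwrite("pics/top0b.png",a[180:,:])
E
```

```text
[0.1642821  0.62836612 0.20390762] [[ 39.30004332 396.68946127]] [[303.1448811  437.67714395]] [[524.81635571 415.77525382]] [[353.21280866 177.76198017]]
[ 0.42668278 -0.05967459  1.25382598] [-0.08898953 -0.01633127  0.99589867]
```

View pics/top0b.png

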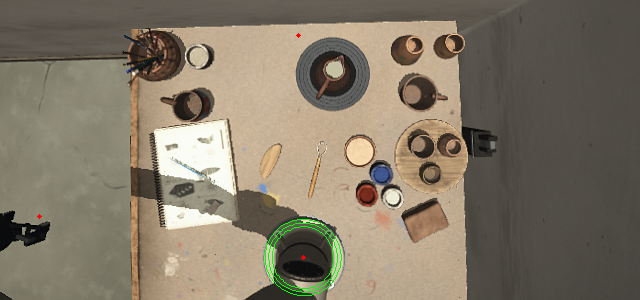

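View pics/wrist0.png

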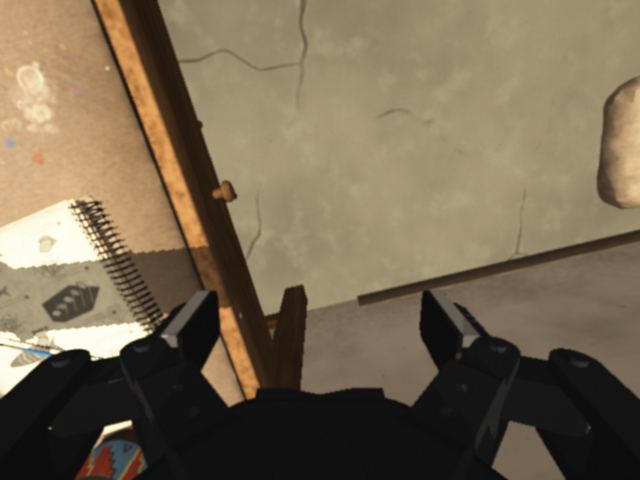

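```bash
python3 - <<'E'
from h import *
s=status.observe();print(rot(s["eef_rot"]).round(2))
p=s["tcp_pos"];d=p[:2]/np.hypot(*p[:2])
manip.movel([*(d*.44),.38],max_speed=.3)
s=status.observe();q=np.array(s["q"]);print(s["time"],q.round(2))
a=np.arctan2(-.0942,.5026)-np.arctan2(d[1],d[0])
q[0]-=a; manip.set_joints(q)
s=status.observe();print(s["time"],s["tcp_pos"],rot(s["eef_rot"]).round(2))
np.save("s1.npy",s,allow_pickle=True)
for n in("wrist","top"): cv2.imwrite(f"pics/{n}1.png",get_image(n))
C=np.array([.5026,-.0942])
for deg in range(150,365,30):
    h=np.deg2rad(deg);u=np.array([np.cos(h),np.sin(h),0])
    for sg in(-1,1):
        z=sg*u;y=np.array([0,0,-1.]);x=np.cross(y,z)
        k=R.from_matrix(np.c_[x,y,z]).as_quat()
        k=planner.solve_ik([*(C+.071*u[:2]),.165],[k[3],k[0],k[1],k[2]])
        print(deg,sg,None if k is None else np.round(k,2))
E
```

```text
[[ 0.25 -0.   -0.97]
 [ 0.97 -0.    0.25]
 [-0.   -1.   -0.  ]]
1.2083 [-1.44 -0.07  0.03  1.72  0.    1.5  -0.1 ]
3.3583 [ 0.43291367 -0.07990099  0.37867479] [[ 0.98 -0.    0.18]
 [-0.18  0.    0.98]
 [-0.   -1.   -0.  ]]
150 -1 [ 0.09  0.07 -0.06  2.05  0.    1.02 -2.06]
150 1 [-0.01  0.07  0.05  2.05 -0.    1.02  1.09]
180 -1 [ 0.12  0.06 -0.01  2.06  0.    1.02 -1.45]
180 1 [ 0.02  0.06  0.1   2.06 -0.01  1.02  1.7 ]
210 -1 [ 0.14  0.1   0.05  2.02 -0.01  1.02 -0.85]
210 1 [ 0.06  0.09  0.14  2.02 -0.02  1.02  2.3 ]
240 -1 [ 0.14  0.15  0.1   1.95 -0.02  1.03 -0.27]
240 1 [ 0.12  0.15  0.13  1.96 -0.02  1.03  2.88]
270 -1 [ 0.12  0.22  0.13  1.88 -0.03  1.05  0.27]
270 1 [ 0.12  0.22  0.13  1.88 -0.03  1.05 -2.87]
300 -1 [ 0.1   0.27  0.13  1.81 -0.04  1.06  0.76]
300 1 [ 0.1   0.27  0.12  1.81 -0.04  1.06 -2.38]
330 -1 [ 0.09  0.31  0.07  1.76 -0.02  1.08  1.22]
330 1 [ 0.08  0.31  0.09  1.76 -0.03  1.08 -1.91]
360 -1 [ 0.08  0.31  0.02  1.75 -0.01  1.08  1.66]
360 1 [ 0.06  0.31  0.04  1.75 -0.01  1.08 -1.47]
```

View pics/wrist1.png

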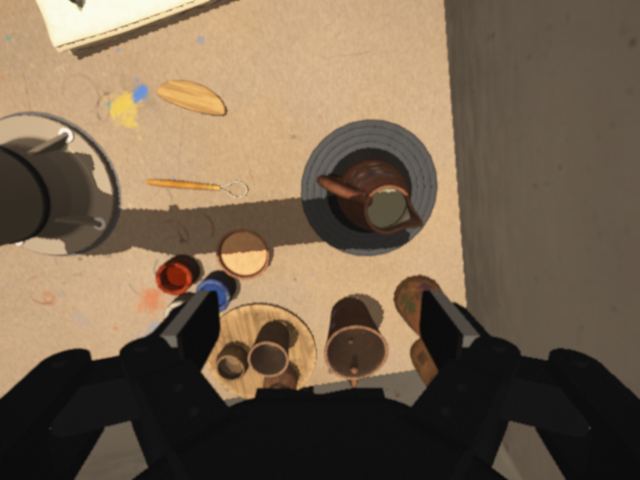

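View pics/top1.png

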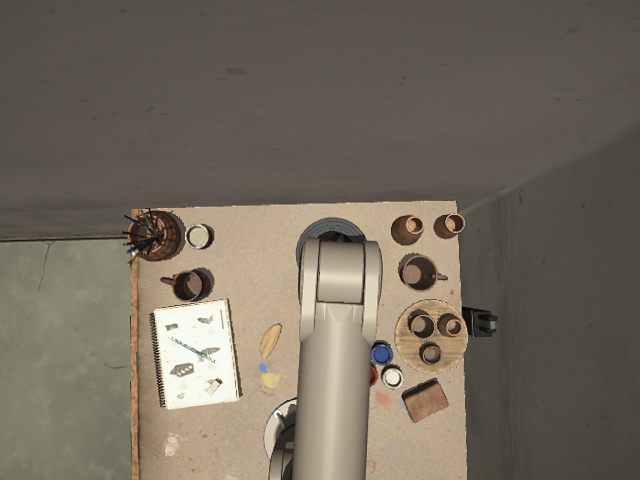

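```bash
python3 - <<'E'
from h import *
s=np.load("s1.npy",allow_pickle=True).item()
print("wrist wheel",back([(369.5,187)],.06,"wrist",s),"spout",back([(419,226)],.207,"wrist",s),"edge",back([(460,200),(447,40)],0,"wrist",s))
from scipy.optimize import least_squares
print("top edge",back([(330,203),(180,206)],0,"top"),"scene wheel",back([(336,263)],.06,"scene"))
a=cv2.imread("pics/wrist1.png");big=cv2.resize(a[100:270,270:470],None,fx=4,fy=4,interpolation=cv2.INTER_CUBIC)
C=np.array([.5026,-.0942]);t=np.linspace(0,6.283,100)
def dr(P,c):
    p=((proj(P,"wrist",s)-[270,100]+.5)*4).astype(int);cv2.polylines(big,[p.reshape(-1,1,2)],False,c,1)
for r in(.1,.062): dr(np.c_[C[0]+r*np.cos(t),C[1]+r*np.sin(t),0*t+.06],(0,255,0))
aa=np.deg2rad(-27.5);u=np.array([np.cos(aa),np.sin(aa)])
dr(np.array([[*C,.207],[*(C+.0385*u),.207]]),(0,0,255))
dr(np.array([[*(C-.06*u),.18],[*(C-.078*u),.18]]),(255,255,0))
cv2.imwrite("pics/wrist1o.png",big[:600])
E
```

```text
wrist wheel [[ 0.50479011 -0.08481943  0.06      ]] spout [[ 0.53165919 -0.11299509  0.207     ]] edge [[ 0.65462711 -0.1415418   0.        ]
 [ 0.65257507  0.09591899  0.        ]]
top edge [[ 0.65207457 -0.09152414  0.        ]
 [ 0.65604225  0.34066175  0.        ]] scene wheel [[ 0.49639004 -0.08259448  0.06      ]]
```

View pics/wrist1o.png

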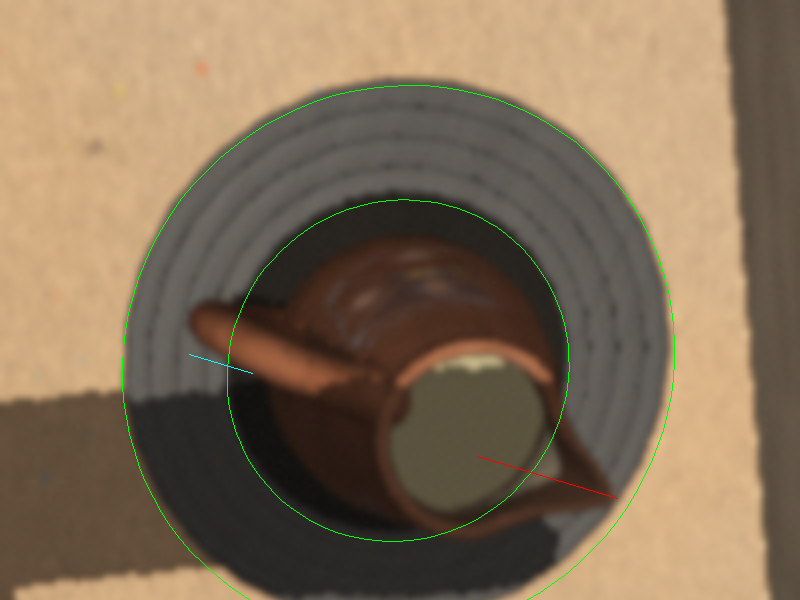

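```bash
cat >> h.py <<'E'
def fitwheel(im,n,s=None,C0=(.5015,-.09)):
    im=cv2.GaussianBlur(im,(0,0),.7).astype(float)+3
    ratio=im[:,:,2]/im[:,:,0]
    C=np.array(C0);r=.1
    from scipy.optimize import least_squares
    for it in range(4):
        pts=[]
        for t in np.linspace(0,2*np.pi,180,endpoint=False):
            rr=np.linspace(r-.02,r+.02,81)
            P=np.c_[C[0]+rr*np.cos(t),C[1]+rr*np.sin(t),0*rr+.06]
            uv=proj(P,n,s).astype(np.float32)
            v=cv2.remap(ratio,uv[None,:,0],uv[None,:,1],cv2.INTER_LINEAR)[0]
            g=np.convolve(v,np.r_[np.ones(8),-np.ones(8)],'same')
            i=8+np.argmax(g[8:-8])
            if v[:15].mean()<1.2 and g[i]>1.2: pts.append(P[i,:2])
        pts=np.array(pts)
        f=least_squares(lambda p:np.hypot(pts[:,0]-p[0],pts[:,1]-p[1])-p[2],[*C,r],loss="soft_l1",f_scale=.001)
        C=f.x[:2];
    return f.x,len(pts),np.sqrt(np.median(f.fun**2))
E
python3 - <<'E'
from h import *
s=np.load("s1.npy",allow_pickle=True).item()
for n,f,ss in(("top","top0",None),("scene","scene0",None),("wrist","wrist1",s)):
    print(n,fitwheel(cv2.imread(f"pics/{f}.png"),n,ss))
E
```

```text
top (array([ 0.50408183, -0.09234382,  0.0983586 ]), 180, np.float64(0.0001461247557579554))
scene (array([ 0.49914467, -0.08387924,  0.09804328]), 38, np.float64(0.0002339381810222891))
wrist (array([ 0.50232079, -0.09023254,  0.09784748]), 170, np.float64(0.0001550667307592493))
```

```bash
cat >> h.py <<'E'
C=np.array([.503,-.0905])
def pose(deg,rad=.071,z=.16):
    h=np.deg2rad(deg);u=np.array([np.cos(h),np.sin(h),0])
    Z=-u;y=np.array([0,0,-1.]);x=np.cross(y,Z)
    k=R.from_matrix(np.c_[x,y,Z]).as_quat()
    return [*(C+rad*u[:2]),z],np.array([k[3],k[0],k[1],k[2]])
E
python3 - <<'E'
from h import *
p,o=pose(146,z=.27)
manip.goto(p,o); gripper_to(.06)
s=status.observe();print(s["time"],s["tcp_pos"],s["q"].round(2))
np.save("s2.npy",s,allow_pickle=True)
a=get_image("wrist");cv2.imwrite("pics/wrist2.png",a)
for zz,r in((.16,.071),):
  for d in(136,146,156):
    P,_=pose(d,.078,.18);cv2.circle(a,tuple(proj(P,"wrist",s)[0].astype(int)),2,(0,255,0),-1)
    P,_=pose(d+180,.0385,.207);cv2.circle(a,tuple(proj(P,"wrist",s)[0].astype(int)),2,(0,0,255),-1)
cv2.imwrite("pics/wrist2o.png",a)
E
```

```text
5.6083 [ 0.4441655  -0.05081602  0.27005893] [ 0.1  -0.02 -0.08  1.9  -0.    1.26 -2.14]
```

View pics/wrist2o.png

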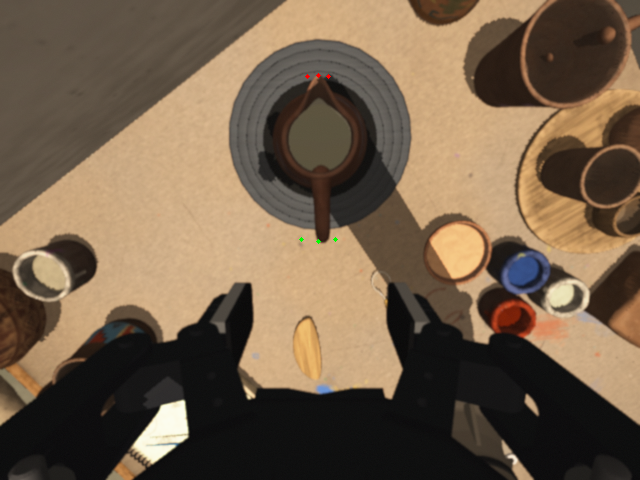

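```bash
python3 - <<'E'
from h import *
s0=status.observe()["ft_force"]
p,o=pose(146);manip.movel(p,max_speed=.1)
print((status.observe()["ft_force"]-s0).round(1))
gripper_to(.026,20)
s=status.observe();print(s["time"],(s["ft_force"]-s0).round(1),s["opening"])
for d in range(152,201,8):
    p,o=pose(d)
    manip.movel(p,o,max_speed=.035)
    s=status.observe();print(d,round(s["time"],2),(s["ft_force"]-s0).round(1),s["q"][6].round(2))
np.save("s3.npy",s,allow_pickle=True)
for n in("wrist","scene"):cv2.imwrite(f"pics/{n}3.png",get_image(n))
E
```

```text
[-0.4  0.1  0.2]
7.3333 [-0.2 -1.   0.5] 0.025804740786022882
152 7.69 [-0.3  0.2  1.2] -2.04
160 8.12 [-0.1  0.2 -0.1] -1.87
168 8.56 [-0.7 -0.2  0.6] -1.71
176 8.99 [-0.7  0.6  0.3] -1.55
184 9.43 [ 0.6 -1.5 -0.5] -1.39
192 9.86 [-0.7 -0.3  0.3] -1.23
200 10.29 [-0.6 -0.5 -0.3] -1.07
```

View pics/wrist3.png

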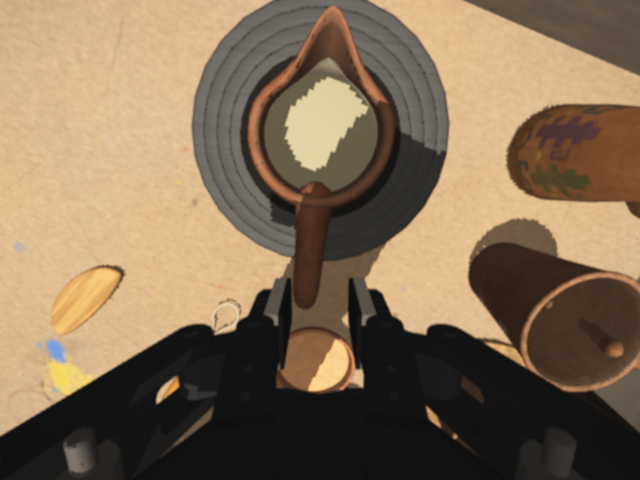

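View pics/scene3.png

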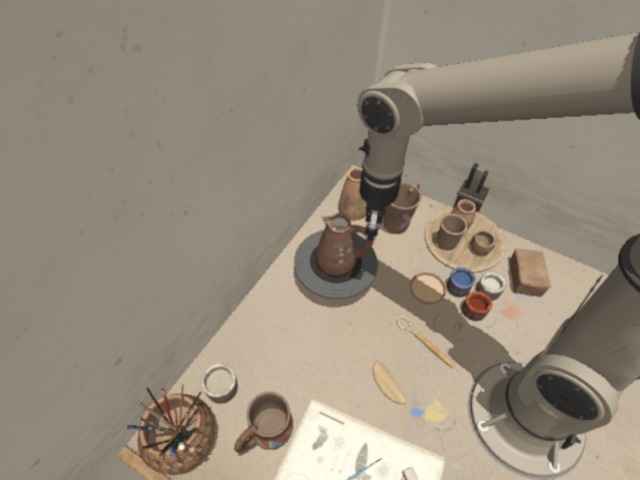

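```bash
python3 - <<'E'
from h import *
for d in list(range(208,353,8))+[356,360]:
    p,o=pose(d)
    manip.movel(p,o,max_speed=.035 if d<350 else .02)
    s=status.observe()
    if d%24==0 or d>340: print(d,round(s["time"],2),s["ft_force"].round(1),s["q"][6].round(2))
manip.pause(.3)
s=status.observe()
np.save("s4.npy",s,allow_pickle=True)
for n in("wrist","scene"):cv2.imwrite(f"pics/{n}4.png",get_image(n))
E
```

```text
216 11.26 [-0.2 -0.1 -0.1] -0.76
240 12.56 [0.3 0.2 0.3] -0.31
264 13.86 [-0.4  0.4 -0.9] 0.1
288 15.16 [-0.2  0.3 -0.4] 0.48
312 16.46 [-0.7  0.6 -0.1] 0.83
336 17.76 [-0.   1.3  0.7] 1.18
344 18.19 [ 0.8 -1.1 -0.4] 1.29
352 18.83 [ 0.   0.6 -0.1] 1.41
356 19.23 [-0.5 -0.1  0.4] 1.46
360 19.63 [-0.7 -0.5 -0.3] 1.52
```

View pics/wrist4.png

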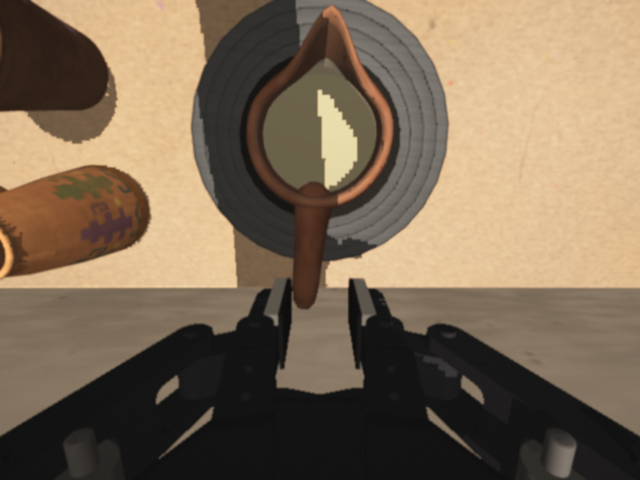

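```bash
cat >> h.py <<'E'
def yaw(n,s,sp,ha,hz=.185):
    S=back([sp],.207,n,s)[0];H=back([ha],hz,n,s)[0];d=S-H
    return S.round(4),H.round(4),np.hypot(d[0],d[1]).round(4),np.rad2deg(np.arctan2(d[1],d[0])).round(1)
E
python3 - <<'E'
from h import *
s=np.load("s4.npy",allow_pickle=True).item()
print(s["tcp_pos"],yaw("wrist",s,(330.5,8),(304.5,300)),yaw("wrist",s,(330.5,8),(304.5,300),.175),fitwheel(cv2.imread("pics/wrist4.png"),"wrist",s))
E
```

```text
[ 0.57397876 -0.09057535  0.16001194] (array([ 0.4645, -0.0877,  0.207 ]), array([ 0.5763, -0.0982,  0.185 ]), np.float64(0.1123), np.float64(174.6)) (array([ 0.4645, -0.0877,  0.207 ]), array([ 0.5812, -0.0987,  0.175 ]), np.float64(0.1172), np.float64(174.6)) (array([ 0.50257877, -0.0911571 ,  0.09772498]), 150, np.float64(0.00027266749595554766))
```

```bash
python3 - <<'E'
from h import *
for d in(362.5,365):
    p,o=pose(d); manip.movel(p,o,max_speed=.015)
manip.pause(.4)
s=status.observe();np.save("s5.npy",s,allow_pickle=True)
print(s["time"]);cv2.imwrite("pics/wrist5.png",get_image("wrist"))
E
```

```text
21.15
```

View pics/wrist5.png

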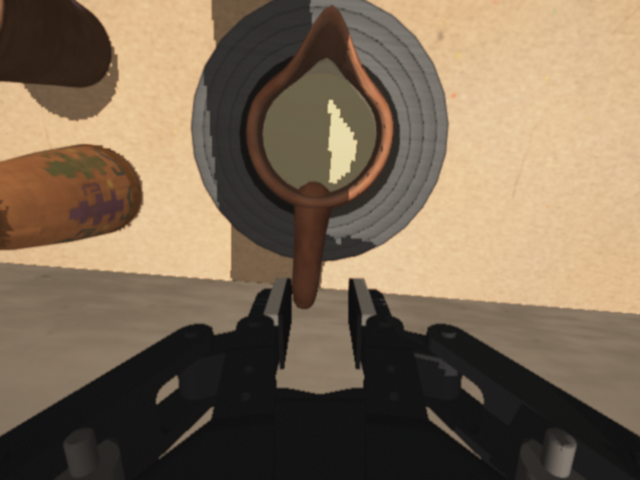

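```bash
python3 - <<'E'
from h import *
s=np.load("s5.npy",allow_pickle=True).item()
print(yaw("wrist",s,(330.5,8),(304.5,300)))
gripper_to(.06)
p,o=pose(365,z=.27); manip.movel(p,max_speed=.12)
s=status.observe();np.save("s6.npy",s,allow_pickle=True)
print(s["time"]);a=get_image("wrist");cv2.imwrite("pics/wrist6.png",a)
print(fitwheel(a,"wrist",s))
cv2.imwrite("pics/wrist6z.png",cv2.resize(a[30:260,210:430],None,fx=2.5,fy=2.5,interpolation=cv2.INTER_CUBIC))
E
```

```text
(array([ 0.4644, -0.0909,  0.207 ]), array([ 0.5766, -0.0917,  0.185 ]), np.float64(0.1123), np.float64(179.6))
22.6917
(array([ 0.50264807, -0.09104839,  0.09801498]), 173, np.float64(1.8054739794617913e-05))
```

View pics/wrist6z.png

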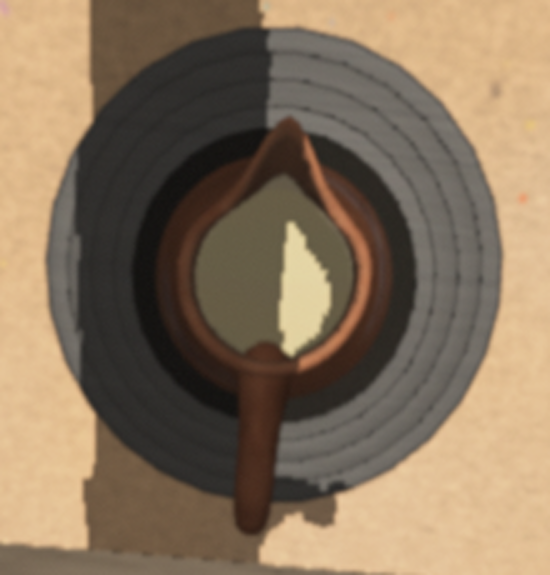

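```bash
python3 - <<'E'
from h import *
s=np.load("s6.npy",allow_pickle=True).item()
print(yaw("wrist",s,(325.5,77.6),(310,241)),s["tcp_pos"])
# IK for pointing poses
S=[.464,-.0908]
for z,deg in((.29,360),(.225,360)):
    _,o=pose(deg); print(np.round(planner.solve_ik([*S,z],o),2))
E
```

```text
(array([ 0.4645, -0.0905,  0.207 ]), array([ 0.5784, -0.0918,  0.185 ]), np.float64(0.1139), np.float64(179.3)) [ 0.57311646 -0.08430559  0.26902804]
[ 0.53  0.03 -0.43  1.81  0.01  1.31  1.66]
[ 0.52  0.08 -0.44  1.91  0.04  1.17  1.64]
```

```bash
python3 - <<'E'
from h import *
s=status.observe();x,y,_=s["tcp_pos"]
manip.movel([x,y,.29]); gripper_to(0.0)
manip.movel([.4645,-.0907,.29],max_speed=.12)
manip.movel([.4645,-.0907,.226],max_speed=.05)
manip.pause(.3)
s=status.observe();np.save("s7.npy",s,allow_pickle=True)
print(s["time"],s["tcp_pos"],s["ft_force"],s["opening"])
for n in("wrist","scene","top"):cv2.imwrite(f"pics/{n}7.png",get_image(n))
a=cv2.imread("pics/scene7.png");cv2.imwrite("pics/scene7z.png",cv2.resize(a[150:310,270:430],None,fx=3.7,fy=3.7,interpolation=cv2.INTER_CUBIC))
E
```

```text
26.4167 [ 0.46458372 -0.09071227  0.22612848] [-0.4043528  -0.06941288  0.7154599 ] 0.0002529346895093336
```

View pics/wrist7.png

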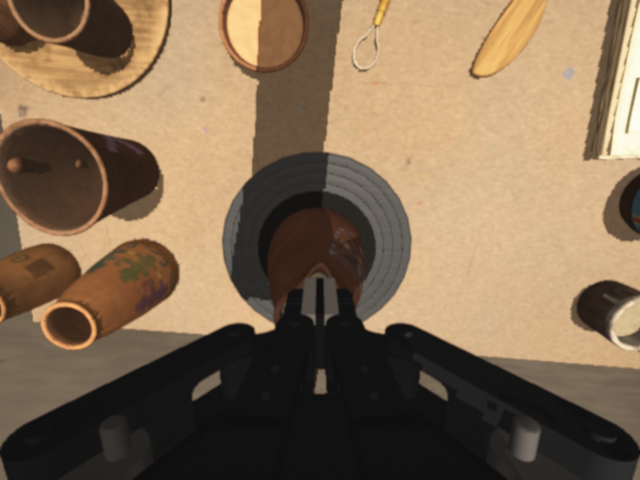

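View pics/scene7z.png

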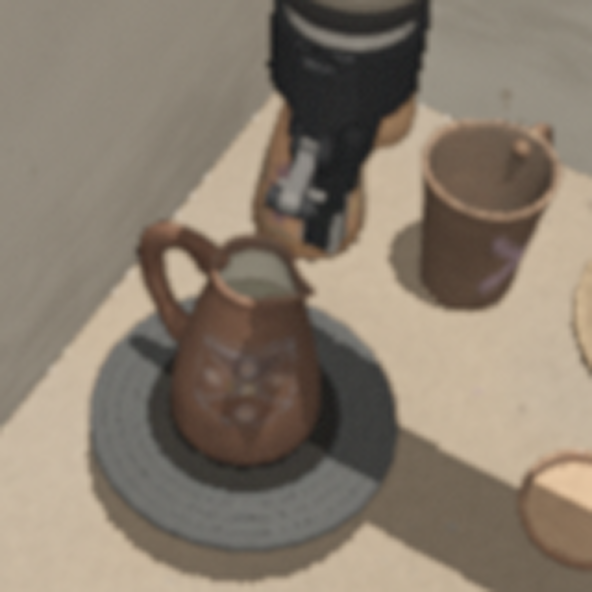

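```bash
python3 - <<'E'
from h import *
for P in([.4645,-.0907,.207],[.4645,-.0907,.226]): print((proj(P,"scene")-[270,150])*3.7, proj(P,"wrist",np.load("s7.npy",allow_pickle=True).item()))
E
```

```text
[[312.7847577  288.28372567]] [[320.44979077 263.278156  ]]
[[315.51233815 267.24954553]] [[320.57255223 275.2672627 ]]
```

```bash
python3 - <<'E'
from h import *
a=cv2.imread("pics/scene7.png");b=cv2.resize(a[190:250,320:380],None,fx=10,fy=10,interpolation=cv2.INTER_CUBIC)
for P,c in(([.4645,-.0907,.207],(0,0,255)),([.4645,-.0907,.226],(0,255,0))):
    cv2.circle(b,tuple(((proj(P,"scene")[0]-[320,190]+.5)*10).astype(int)),4,c,-1)
cv2.imwrite("pics/scene7y.png",b)
a=cv2.imread("pics/wrist7.png");cv2.imwrite("pics/wrist7z.png",cv2.resize(a[200:340,240:400],None,fx=4,fy=4,interpolation=cv2.INTER_CUBIC))
P0=np.array([.4645,-.0907,.226])
for d in np.eye(3)*.01: print(((proj(P0+d,"scene")-proj(P0,"scene"))*10).round(0))
E
```

```text
[[-42. -20.]]
[[-24.  32.]]
[[  4. -31.]]
```

View pics/scene7y.png

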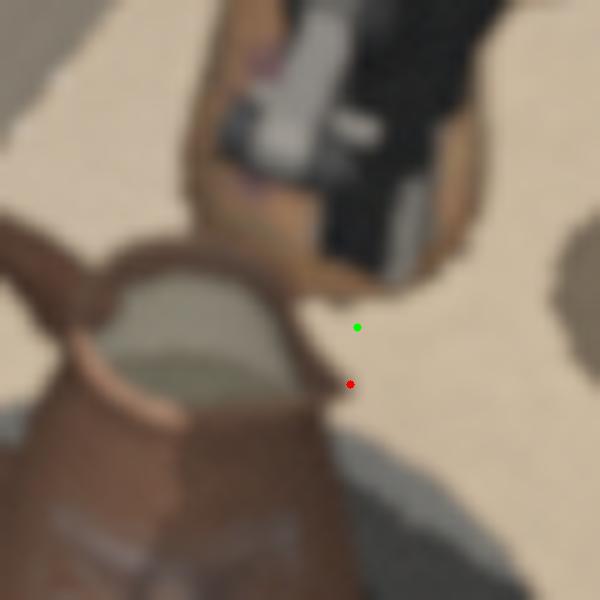

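View pics/wrist7z.png

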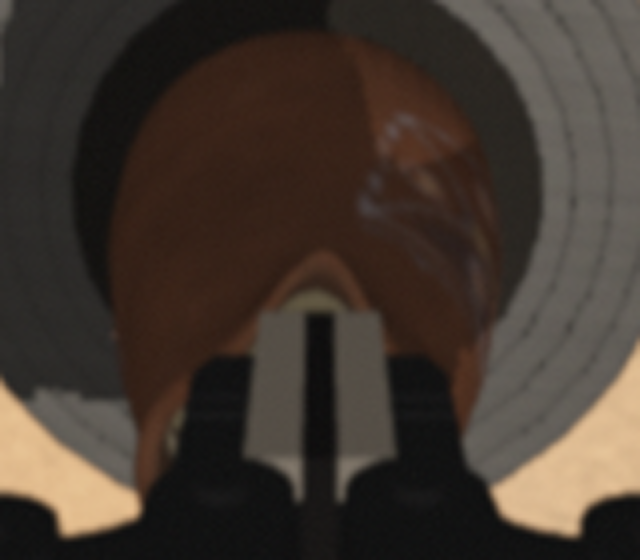

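```bash
python3 - <<'E'
from h import *
s=np.load("s7.npy",allow_pickle=True).item()
Rt=rot(s["eef_rot"]);t=s["tcp_pos"]
for zz in(-.011,0,.011):
  for y in(-.02,-.015,-.01,0): print(zz,y,proj(t+Rt@[0,y,zz],"wrist",s).round(1),((proj(t+Rt@[0,y,zz],"scene")-[320,190]+.5)*10).round(0))
E
```

```text
-0.011 -0.02 [[320.7 311.7]] [[316. 246.]]
-0.011 -0.015 [[320.6 307. ]] [[314. 261.]]
-0.011 -0.01 [[320.6 302.5]] [[312. 277.]]
-0.011 0 [[320.5 294.2]] [[309. 308.]]
0 -0.02 [[320.7 291.1]] [[365. 265.]]
0 -0.015 [[320.7 286.8]] [[363. 281.]]
0 -0.01 [[320.6 282.8]] [[361. 296.]]
0 0 [[320.5 275.5]] [[357. 327.]]
0.011 -0.02 [[320.7 269.7]] [[415. 284.]]
0.011 -0.015 [[320.7 266. ]] [[413. 300.]]
0.011 -0.01 [[320.6 262.5]] [[411. 315.]]
0.011 0 [[320.5 256.1]] [[407. 346.]]
```

```bash
python3 - <<'E'
from h import *
f0=status.observe()["ft_force"]
manip.movel([.4645,-.0907,.214],max_speed=.03)
s=status.observe();print(s["time"],s["tcp_pos"],s["ft_force"]-f0)
np.save("s8.npy",s,allow_pickle=True)
for n in("wrist","scene"):cv2.imwrite(f"pics/{n}8.png",get_image(n))
a=cv2.imread("pics/scene8.png");b=cv2.resize(a[190:250,320:380],None,fx=10,fy=10,interpolation=cv2.INTER_CUBIC)
for P,c in(([.4645,-.0907,.207],(0,0,255)),([.4645,-.0907,.214],(0,255,0))):
    cv2.circle(b,tuple(((proj(P,"scene")[0]-[320,190]+.5)*10).astype(int)),4,c,-1)
cv2.imwrite("pics/scene8y.png",b)
a=cv2.imread("pics/wrist8.png");cv2.imwrite("pics/wrist8z.png",cv2.resize(a[200:340,240:400],None,fx=4,fy=4,interpolation=cv2.INTER_CUBIC))
E
```

```text
27.1167 [ 0.46439555 -0.09067915  0.21381355] [-0.18957444 -0.76111181 -0.40111574]
```

View pics/scene8y.png

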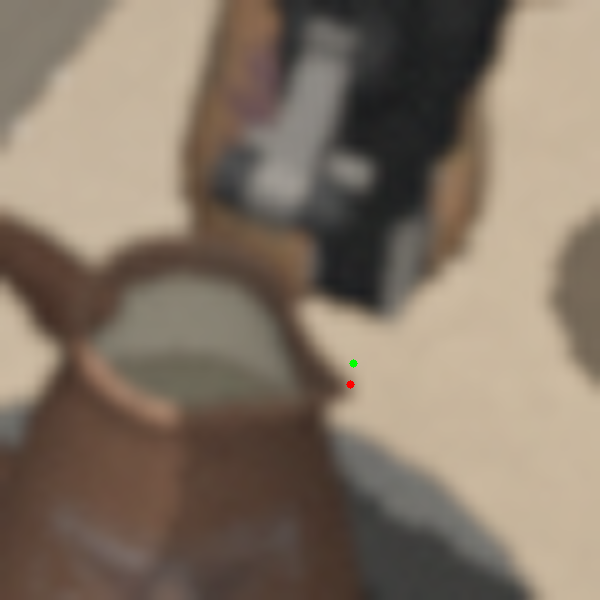

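View pics/wrist8z.png

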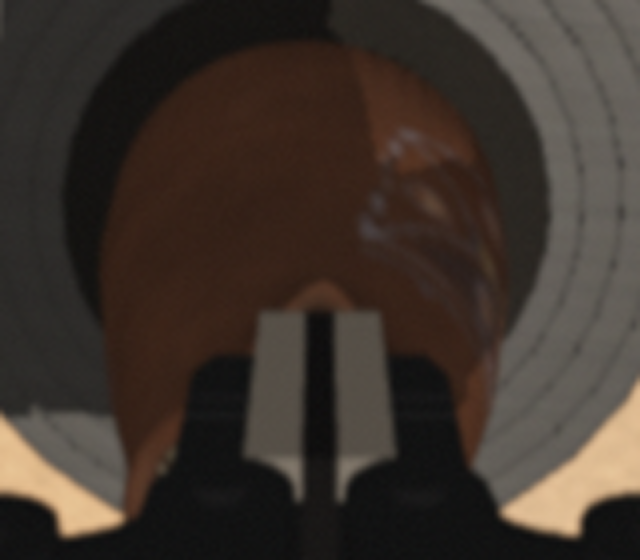

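```bash
python3 - <<'E'
from h import *
f0=status.observe()["ft_force"]
manip.movel([.4645,-.0907,.212],max_speed=.02)
manip.pause(3.2)
s=status.observe();print(s["time"],s["tcp_pos"],s["ft_force"]-f0,abs(s["joint_velocities"]).max())
np.save("s9.npy",s,allow_pickle=True)
a=get_image("wrist");cv2.imwrite("pics/wrist9.png",a);print(fitwheel(a,"wrist",s))
b=get_image("scene");cv2.imwrite("pics/scene9.png",b)
cv2.imwrite("pics/both9.png",np.hstack([cv2.resize(a[180:340,220:420],(400,320)),cv2.resize(b[150:310,270:470],(400,320))]))
E
```

```text
30.6667 [ 0.46449563 -0.09071454  0.21198793] [-0.21189395 -0.16477956  0.52070606] 0.0018886144554332816
(array([ 0.50132015, -0.09119795,  0.09777075]), 144, np.float64(0.00024167070457136068))
```

View pics/both9.png

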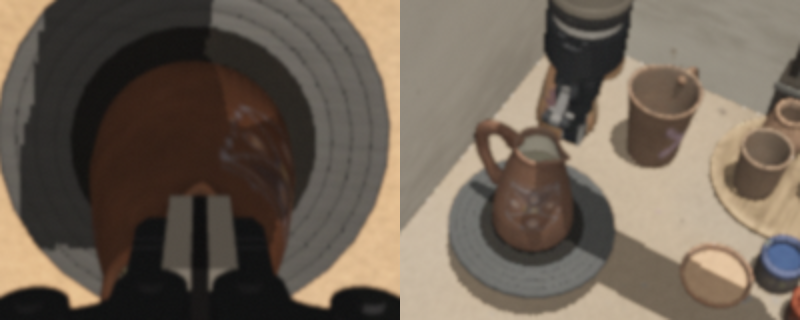

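Nothing is touching, the pitcher is upright, and the spout is centred under the fingertips. I'm handing in from this pose.

```bash
python3 - <<'E'
from h import *
manip.finish_job(); print(status.observe()["time"])
E
```

```text
the job is handed in; nothing more can be done
the job is handed in; nothing more can be done
```

The pitcher's spout now points at the robot's side of the table. I held the shut fingertips still above the spout tip, then handed the job in at about 31 s.

- **Turning:** I put the open fingers either side of the handle and pushed it about 214° round the wheel at about 3.5 cm/s, slower at the end. The wrist force never read more than about 1.5 N, which is close to sensor noise. I then opened the fingers and lifted clear.
- **Pitcher, after letting go:** the spout's direction measured 179.3° from the wrist camera, against 180° for square. The spout tip was at about (0.4645, -0.0905), where it should be for a pitcher still centred on the wheel. It was standing upright.
- **Pointing:** I held for 3.2 s with the tool point directly over the spout tip and 5 mm above it. There was no contact force or movement.
- **Other ware:** nothing came near the other pieces, and they stand unmoved in the pictures I looked at.

Some checks disagreed:
- **Fingertip height:** the scene and wrist pictures show the visible fingertips about 20 mm higher than the stated tool point. I came down until both readings were within 3 cm of the spout: about 5 mm by the tool point, about 25 mm by the pictures.
- **Wheel centre:** the scene camera placed it up to about 8 mm from where the other two cameras did, so I relied on the wrist and top cameras.
- **Table edge:** the cameras put the back edge at x ≈ 0.65, not 0.62. I used it only for direction.

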